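# Clear the lid and snap the vent cap onto the pan

### The arm

A 6-joint arm with a two-finger parallel gripper is mounted at the origin on the work surface. World frame = base frame: x ahead of the robot, y to its left, z up, the work surface at z = 0. Lengths are in m, angles in rad, forces in N, time in s.
With the tool pointing down it reaches from about 0.275 to 0.975 m from the base axis. Payload 8.4 kg.
Tool frame: the origin (TCP) lies between the finger pads; the fingertips stand 8 mm ahead of it and the grasp point (between the pads) lies 11 mm behind it; z points along the fingers, y is the line along which they close (so a half turn about z gives the same grasp; the last joint's range is limited). The gripper opens to 92 mm and grips with 3 to 60 N. Pads are 20 mm wide; open, the fingers measure 128 mm over their backs; the gripper's body (75 mm by 189 mm) begins 69 mm behind the grasp point.
Start: joints at [1.342, 0.353, 1.633, -0, 1.155, -0.002], TCP at [0.141, 0.609, 0.223] pointing down, gripper open.
Joint ranges: [-2.63, 2.63], [-0.92, 2.1], [0.06, 2.66], [-1.3, 4.44], [0, 2.69], [-3.02, 3.02]. Speed limits (rad/s): [2.22, 2.22, 2.79, 3.14, 3.14, 3.14].

### API

Orientations are given as a unit quaternion [w, x, y, z].
In Python, from cell import ctrl, imaging, order gives the robot as it stands. The module is installed in compiled form; this text tells all that it offers.
- The arm moves only by the shell command python3 -m creep 'ROWS'. ROWS is JSON, a list of rows, each an object of numbers: "grip": the finger opening in m, from 0 to 0.0919; "tx", "ty", "tz": the shift along the tool's x, y, z in m; "wx", "wy", "wz": the turn, a rotation vector about the tool's x, y, z in degrees. In form: [{"grip": .., "tx": .., "ty": .., "tz": .., "wx": .., "wy": .., "wz": ..}, ...]. A call has 1 to 12 rows; each row is the pose to reach, as a shift and turn from the pose commanded when the call began, along the tool's axes at that moment; what a row does not reach only later rows make up. A row lasts 1/12 s, in which the tool goes at most 41.7 mm and 7.16 degrees, less where a joint would pass 70% of its speed; a pose out of reach is approached as far as the arm can. A call with a gripper value outside its range is refused whole. The fingers move at their own pace and stop on an object; the grip force is fixed at half the most. Time passes only in rows, so rows that repeat a pose let the fingers close. It gives the time, the measured TCP pose, the force, the opening and the grip force at its end, in the units of the state.
- ctrl.get_obs(): the state, without advancing time (a new reading comes with each control period).
- imaging.camera(name): name is "scene" or "top" or "wrist"; returns a dict with "img" (400x640x3 uint8, blue, green, red), "fx", "fy", "cx", "cy" (pixels), "R" (3x3) and "t" (3): a world point X has camera coordinates R X + t. Camera axes: x right, y down, z forward; pixel columns grow to the right and rows downward; lengths in m; the calibration is good to about 2 mm. A picture is of the moment at which its call begins. There is no depth.
- order.finish_job(): hands the job in; it is judged then, once.
The state is a dict: "t": time; "q": joint angles; "qd": joint speeds; "tau": joint torques, N m; "tool_pos": TCP position; "orientation": TCP orientation; "ft_force": force on the tool from outside, world axes, zero at the start; "moment": the same for the moment, N m; "finger_gap": finger opening in m; "finger_force": force on a finger pad.
Only numpy, scipy, OpenCV 4.12 (cv2) and the standard library are available. Lean on these libraries where they do the work, as an engineer would, in place of code of your own. Each camera call takes 0.05 s, during which the arm holds its last target. There are 200 camera calls.

### The job

A jar has been left in the way beside the vent stud on the lid of the steel pan: first stand it upright on the cutting board and let go of it. Then take the vent cap from the board, press it straight down over the stud until it clicks past the catches, and keep on pressing so that the spring seal under it is squeezed almost all the way down. Finish while still holding it like that, fingers on the cap and pushing, and leave the tray, the bowl and the mill where they are.

Things in the scene. Friction and masses are not known exactly. Their poses are not given: they have to be found in the camera images.
- pan: Closed rectangular steel food pan, fixed to the worktop, 265 (its x) x 162 (its y) mm, with a flat lid whose top is 105 mm above the worktop. Origin: centre of the underside; z up. The vent stud stands on the lid at x = +50 mm, y = 0 in this frame. A bar handle along y lies at x = -90 mm, rising 21 mm above the lid
- stud_foot (a point): Point on the lid's top at the foot of the vent stud, on its axis; z up. The stud is an upright steel pin, 20 mm in diameter, 29 mm high, its top 6 mm tapering to 10 mm. Four small spring-loaded catch balls stick out of its sides to a diameter of 29 mm, centred 17 mm above the lid. Around its foot lies the ring-shaped seal
- seal (a joint): Black spring seal, a ring of 34 mm outer diameter round the stud's foot, its top 9 mm above the lid when free: how far it is pushed down, 0 (free) to 0.006 m (bottomed). It starts to yield at about 2 N and bottoms at about 9 N. A cap that has only clicked on and is not pushed leaves it nearly free (under 0.002)
- cap: Loose black plastic vent cap, 60 g, standing mouth down on the board: a round bell 42 mm in diameter, 32 mm high, with a round grip knob (24 mm diameter, 26 mm high) on top, 58 mm in all. Origin: centre of its mouth (underside); z up through the knob. The hole from below is 25 mm wide through a 5 mm thick lip, then 32 mm wide, 28 mm deep in all
- jar: Loose seasoning jar with a paper label and a steel screw top, about 200 g, 48 mm in diameter, 95 mm high, upright on the pan's lid, so close to the stud (axes 41 to 45 mm apart) that the cap cannot go on. Origin: centre of its underside; z up
- board: White plastic cutting board, fixed to the worktop, 260 (its x) x 200 (its y) x 15 mm thick. Origin: centre of the underside; z up. The cap stands on its half with x below 0; its half with x above 0 is empty
- foil_tray: Bystander: loose open aluminium tray, 140 x 100 x 40 mm, to the left of the work. Origin: centre of the underside
- bowl: Bystander: loose white bowl, 110 mm wide, 50 mm high, to the right of the work. Origin: centre of the underside
- mill: Bystander: loose wooden pepper mill, 54 mm wide, 140 mm high, upright, beyond the gap between pan and board. Origin: centre of the underside
- cap_knob (a point): Centre of the flat top of the cap's knob, 58 mm above its mouth. Pushed straight down over the stud, the cap meets the catch balls with its mouth about 20 mm above the lid; the push peaks at about 10 to 14 N near 18 mm and falls away by 15 mm; below 12 mm the catches snap out and draw it down onto the seal (9 mm). With the seal bottomed the mouth is 3 mm above the lid
Mind the look-alikes: they are no part of the job. Of the things that look like the cap, the middle-sized one is meant.

How it is judged:
On the way, in this order (a step that is already met when the one before it is completed fails the run):
1. the jar stands upright on the board, let go (x of jar in the frame of board between -0.13 and 0.13 m and y of jar in the frame of board between -0.1 and 0.1 m and z of jar in the frame of board below 0.02 m and angle between jar's own z axis and vertical below 0.1 rad and linear speed of jar below 0.02 m/s and contact force between the fingers and jar below 0.1 N), for 0.2 s.
2. the cap has clicked past the catches onto the stud (horizontal distance between cap and stud_foot below 0.005 m and z of cap in the frame of stud_foot below 0.0095 m and angle between cap's own z axis and vertical below 0.12 rad), for 0.05 s.
At the end, for the whole second after the job is handed in: The cap is snapped on the stud (axes within 5 mm, upright within 0.12 rad) and the fingers are still pressing it (over 2 N) with the seal squeezed by more than 3 mm of its 6 mm throughout the last second; the jar stands upright (within 0.1 rad) and at rest on the board (horizontal distance between cap and stud_foot below 0.005 m and z of cap in the frame of stud_foot below 0.007 m and angle between cap's own z axis and vertical below 0.12 rad and value of joint seal above 0.003 m and contact force between the fingers and cap above 2 N and x of jar in the frame of board between -0.13 and 0.13 m and y of jar in the frame of board between -0.1 and 0.1 m and z of jar in the frame of board below 0.02 m and angle between jar's own z axis and vertical below 0.1 rad and linear speed of jar below 0.02 m/s); the arm keeps its last pose, push and grip.
It fails at once if a bystander (tray, bowl or mill) is moved by more than 25 mm (distance of any of foil_tray, bowl, mill from where it was at the start of the episode above 0.025 m).
It also fails if it takes over 64 s, if anything falls off the work surface, if the arm or the gripper's body presses on something with over 40 N, if the wrist force passes 120 N, or if a joint passes its speed limit or range.

## Working session

There is one attempt and no reset: what is moved stays moved. The work goes in short steps, Python scripts to look and compute and a shell command to move; the robot and the scene stay as the last step left them, time stands still between calls to the robot, and variables do not carry over. Pictures are saved under pics/ and viewed, at most 10 in all, crops included, and the job is handed in when it is done.

```bash
mkdir -p pics
cat > h.py <<'E'
import numpy as np, cv2
from cell import ctrl, imaging, order
def ray(c,u,v,z):
    R=np.array(c["R"]);t=np.array(c["t"]);o=-R.T@t
    d=R.T@np.array([(u-c["cx"])/c["fx"],(v-c["cy"])/c["fy"],1]); return o+d*(z-o[2])/d[2]
def proj(c,X):
    p=np.array(c["R"])@np.array(X)+np.array(c["t"]); return c["fx"]*p[0]/p[2]+c["cx"],c["fy"]*p[1]/p[2]+c["cy"]
def tool(dw):
    from scipy.spatial.transform import Rotation as Ro
    q=ctrl.get_obs()["orientation"]; return Ro.from_quat([q[1],q[2],q[3],q[0]]).inv().apply(dw)
E
python3 - <<'E'
from h import *
for n in("top","scene"):
    c=imaging.camera(n); cv2.imwrite(f"pics/{n}0.png",c["img"]); np.save(f"{n}0.npy",c,allow_pickle=True)
    print(n,c["fx"],-np.array(c["R"]).T@c["t"])
s=ctrl.get_obs(); print(s["t"],s["tool_pos"],s["orientation"],s["finger_gap"])
E
```

```text
top 485.48656532822264 [ 0.33262912 -0.00359302  1.65358254]
scene 502.74642907611434 [1.27571804 0.03293668 1.15061441]
0.1 [0.14045716 0.60859452 0.22194768] [-5.99308133e-05  1.13171013e-01  9.93575344e-01 -5.94886650e-04] 0.09196567648434302
```

View pics/top0.png

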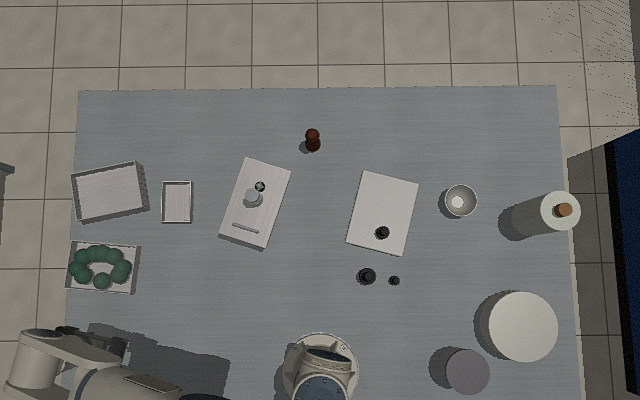

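View pics/scene0.png

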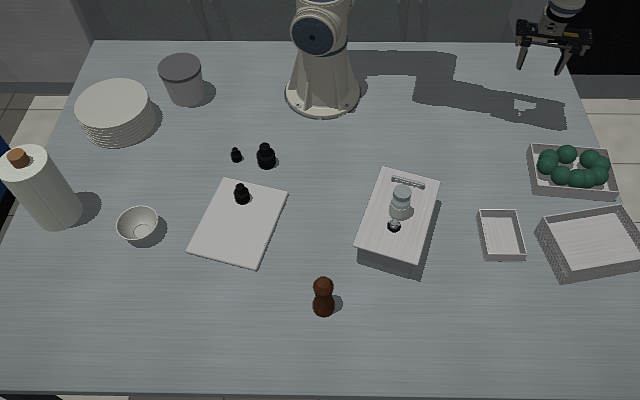

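Top view: the pan is at (255,203), with the stud at (260,186) and the jar at (253,198). Three items look like the cap. The large one at (367,276) and the small one at (394,280) stand on the worktop. The one at (382,232) stands on the board and looks middle-sized, so it fits. I'll measure it and confirm it in a crop.

```bash
cat > m.py <<'E'
from h import *
T=np.load("top0.npy",allow_pickle=True).item(); S=np.load("scene0.npy",allow_pickle=True).item()
def bl(c,x0,y0,x1,y1,lo,hi,amin=15):
    g=cv2.cvtColor(c["img"],cv2.COLOR_BGR2GRAY)[y0:y1,x0:x1]
    m=cv2.inRange(g,lo,hi); cs,_=cv2.findContours(m,cv2.RETR_EXTERNAL,cv2.CHAIN_APPROX_NONE)
    return [k+np.array([x0,y0]) for k in cs if cv2.contourArea(k)>amin]
for n,c,w in(("top",T,(350,215,410,300)),("scene",S,(220,130,290,215))):
    for k in bl(c,*w,0,45): print(n,"black",cv2.boundingRect(k),cv2.contourArea(k))
k=max(bl(T,335,160,430,265,190,255),key=cv2.contourArea)
r=cv2.minAreaRect(k); b=cv2.boxPoints(r); P=np.array([ray(T,*p,.015) for p in b]); print("board",P.mean(0)[:2].round(4),P[:,:2].round(3).tolist(),[np.linalg.norm(P[i]-P[i-1]).round(3) for i in range(4)])
k=max(bl(T,210,145,300,255,175,255),key=cv2.contourArea)
r=cv2.minAreaRect(k); b=cv2.boxPoints(r); P=np.array([ray(T,*p,.105) for p in b]); print("pan",P.mean(0)[:2].round(4),P[:,:2].round(3).tolist(),[np.linalg.norm(P[i]-P[i-1]).round(3) for i in range(4)])
a=cv2.resize(T["img"][150:300,220:420],None,fx=4,fy=4,interpolation=cv2.INTER_CUBIC); cv2.imwrite("pics/c1.png",a)
E
python3 m.py
```

```text
top black (389, 276, 10, 9) 55.5
top black (359, 268, 16, 17) 190.5
top black (376, 227, 13, 12) 106.0
scene black (234, 183, 16, 22) 224.0
scene black (231, 147, 11, 16) 109.0
scene black (257, 143, 19, 27) 360.0Traceback (most recent call last):
  File "m.py", line 9, in <module>
    k=max(bl(T,335,160,430,265,190,255),key=cv2.contourArea)
ValueError: max() iterable argument is empty
```

```bash
python3 -c "
from h import *
T=np.load('top0.npy',allow_pickle=True).item();g=cv2.cvtColor(T['img'],cv2.COLOR_BGR2HSV);print(g[200,375],g[180,345],g[180,250],g[215,250])"
python3 - <<'E'
s=open('m.py').read()
s=s.replace('    m=cv2.inRange(g,lo,hi)','    m=cv2.inRange(g,lo,hi) if hi<99 else cv2.inRange(cv2.cvtColor(c["img"],cv2.COLOR_BGR2HSV)[y0:y1,x0:x1],(0,0,lo),(180,25,255))')
s=s.replace(',190,255)',',140,255)').replace(',175,255)',',130,255)')
open('m.py','w').write(s)
E
python3 m.py
```

```text
[ 42   8 166] [ 84  10 124] [ 17  14 163] [ 12   8 161]
top black (389, 276, 10, 9) 55.5
top black (359, 268, 16, 17) 190.5
top black (376, 227, 13, 12) 106.0
scene black (234, 183, 16, 22) 224.0
scene black (231, 147, 11, 16) 109.0
scene black (257, 143, 19, 27) 360.0
board [ 0.5222 -0.2175] [[0.424, -0.089], [0.671, -0.156], [0.62, -0.348], [0.374, -0.278]] [np.float64(0.195), np.float64(0.256), np.float64(0.199), np.float64(0.255)]
pan [0.5524 0.2035] [[0.455, 0.323], [0.706, 0.239], [0.648, 0.083], [0.4, 0.169]] [np.float64(0.163), np.float64(0.265), np.float64(0.167), np.float64(0.263)]
```

View pics/c1.png

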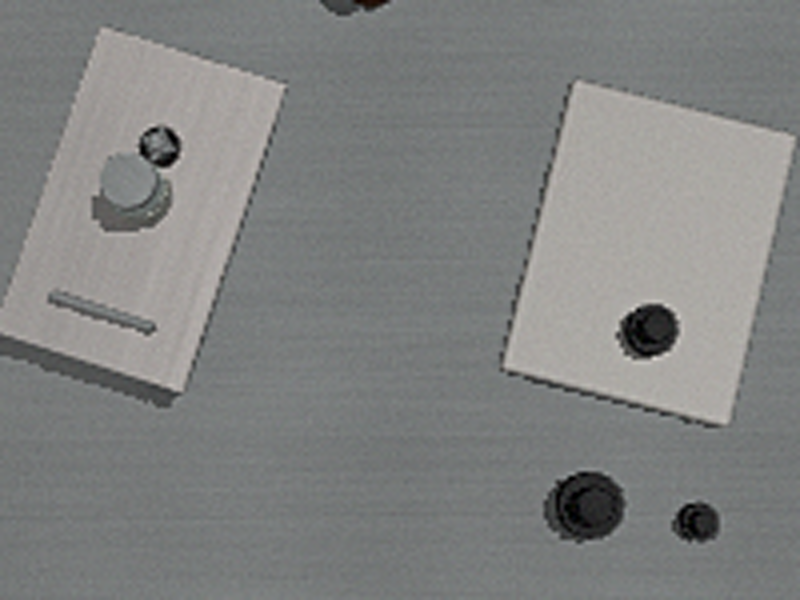

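The crop confirms it. The three candidates are about 16, 13 and 10 px wide, so the one on the board at (382,232) is the middle-sized one, roughly 42 mm across. In full-image pixels, the jar top is at (252,195), the stud top at (260,187) and the knob top at (384,231).

```bash
cat >> m.py <<'E'
cap=ray(T,384,231.2,.073);jar=ray(T,252.3,195.3,.2);st=ray(T,260,186.7,.134)
print("cap",cap,"jar",jar,"stud",st,"jar-stud",np.linalg.norm(jar-st)**2-.066**2)
d=np.array([np.cos(np.radians(-18.6)),np.sin(np.radians(-18.6))]);ps=np.array([.5524,.2035])+.05*d;print("stud by pan",ps,"jar-stud d",np.linalg.norm(jar[:2]-ps))
b=np.array([np.cos(np.radians(-15.4)),np.sin(np.radians(-15.4))]);print("jar goal",np.array([.5222,-.2175])+.065*b,"cap along board x",(cap[:2]-[.5222,-.2175])@b)
# scene check of heights
for n,p in(("cap",cap),("jar",jar),("stud",[*ps,.134])): print(n,np.round(proj(S,p),1))
o=np.array([.1405,.6086,.222]); print("tool to above jar",tool(np.array([*jar[:2],.27])-o),"to grasp",tool(np.array([*jar[:2],.158])-o))
E
python3 m.py | tail -8
```

```text
pan [0.5524 0.2035] [[0.455, 0.323], [0.706, 0.239], [0.648, 0.083], [0.4, 0.169]] [np.float64(0.163), np.float64(0.265), np.float64(0.167), np.float64(0.263)]
cap [ 0.45352256 -0.21355518  0.073     ] jar [0.5569863  0.19901394 0.2       ] stud [0.59453011 0.18395901 0.134     ] jar-stud 0.0016361885063474642
stud by pan [0.59978842 0.18755203] jar-stud d 0.04431023224514469
jar goal [ 0.5848662  -0.23476115] cap along board x -0.06725917246461625
cap [240.1 185.9]
jar [401.5 189.6]
stud [394.8 220.1]
tool to above jar [-0.49792956 -0.30548879 -0.04762702] to grasp [-0.49792782 -0.30535487  0.0643729 ]
```

```bash
python3 -m creep '[{"grip":0.09,"tx":0,"ty":0,"tz":-0.04},{"grip":0.09,"tx":-0.1,"ty":-0.06,"tz":-0.05},{"grip":0.09,"tx":-0.2,"ty":-0.12,"tz":-0.05},{"grip":0.09,"tx":-0.3,"ty":-0.18,"tz":-0.05},{"grip":0.09,"tx":-0.4,"ty":-0.24,"tz":-0.05},{"grip":0.09,"tx":-0.45,"ty":-0.275,"tz":-0.05},{"grip":0.09,"tx":-0.498,"ty":-0.3055,"tz":-0.05},{"grip":0.09,"tx":-0.498,"ty":-0.3055,"tz":-0.05},{"grip":0.09,"tx":-0.498,"ty":-0.3055,"tz":-0.05},{"grip":0.09,"tx":-0.498,"ty":-0.3055,"tz":-0.05},{"grip":0.09,"tx":-0.498,"ty":-0.3055,"tz":-0.05},{"grip":0.09,"tx":-0.498,"ty":-0.3055,"tz":-0.05}]'
```

```text
validation failed for argument at $[0]...
```

```bash
python3 -m creep '[{"grip":0.09,"tx":0,"ty":0,"tz":-0.04,"wx":0,"wy":0,"wz":0},{"grip":0.09,"tx":-0.2,"ty":-0.12,"tz":-0.05,"wx":0,"wy":0,"wz":0},{"grip":0.09,"tx":-0.3,"ty":-0.18,"tz":-0.05,"wx":0,"wy":0,"wz":0},{"grip":0.09,"tx":-0.4,"ty":-0.24,"tz":-0.05,"wx":0,"wy":0,"wz":0},{"grip":0.09,"tx":-0.498,"ty":-0.3055,"tz":-0.05,"wx":0,"wy":0,"wz":0},{"grip":0.09,"tx":-0.498,"ty":-0.3055,"tz":-0.05,"wx":0,"wy":0,"wz":0},{"grip":0.09,"tx":-0.498,"ty":-0.3055,"tz":-0.05,"wx":0,"wy":0,"wz":0},{"grip":0.09,"tx":-0.498,"ty":-0.3055,"tz":-0.05,"wx":0,"wy":0,"wz":0},{"grip":0.09,"tx":-0.498,"ty":-0.3055,"tz":-0.05,"wx":0,"wy":0,"wz":0},{"grip":0.09,"tx":-0.498,"ty":-0.3055,"tz":-0.05,"wx":0,"wy":0,"wz":0},{"grip":0.09,"tx":-0.498,"ty":-0.3055,"tz":-0.05,"wx":0,"wy":0,"wz":0},{"grip":0.09,"tx":-0.498,"ty":-0.3055,"tz":-0.05,"wx":0,"wy":0,"wz":0}]'
```

```text
t: 1.1
tool_pos: [0.4685, 0.2861, 0.2708]
orientation: [-0.0, 0.113, 0.994, -0.0]
ft_force: [0.4, 0.3, 0.1]
finger_gap: 0.0902
finger_force: 0.0
```

```bash
python3 -m creep '[{"grip":0.09,"tx":0,"ty":0,"tz":0,"wx":0,"wy":0,"wz":0}]'; python3 -c "
from h import *
p=np.array(ctrl.get_obs()['tool_pos']);print(tool(np.array([.557,.199,.27])-p))"
```

```text
t: 1.18
tool_pos: [0.4716, 0.2833, 0.2708]
orientation: [0.001, 0.115, 0.993, -0.001]
ft_force: [0.4, 0.4, -0.4]
finger_gap: 0.0902
finger_force: 0.0
[-0.10241197 -0.06245722  0.00107448]
```

```bash
python3 -m creep '[{"grip":0.09,"tx":-0.034,"ty":-0.021,"tz":0,"wx":0,"wy":0,"wz":0},{"grip":0.09,"tx":-0.068,"ty":-0.042,"tz":0,"wx":0,"wy":0,"wz":0},{"grip":0.09,"tx":-0.1024,"ty":-0.0625,"tz":0,"wx":0,"wy":0,"wz":0},{"grip":0.09,"tx":-0.1024,"ty":-0.0625,"tz":0,"wx":0,"wy":0,"wz":0},{"grip":0.09,"tx":-0.1024,"ty":-0.0625,"tz":0,"wx":0,"wy":0,"wz":0}]'
python3 - <<'E'
from h import *
c=imaging.camera("wrist"); cv2.imwrite("pics/w1.png",c["img"]); np.save("w1.npy",c,allow_pickle=True)
print(-np.array(c["R"]).T@c["t"],c["fx"],proj(c,[.557,.199,.2]),proj(c,[.600,.1875,.134]),ctrl.get_obs()["tool_pos"])
E
```

```text
t: 1.6
tool_pos: [0.5538, 0.2029, 0.2702]
orientation: [-0.0, 0.115, 0.993, -0.0]
ft_force: [0.6, 0.3, -0.1]
finger_gap: 0.0899
finger_force: 0.0
[0.48536926 0.21904933 0.43215211] 327.44948655912793 (np.float64(311.9704636791403), np.float64(221.78619312188175)) (np.float64(311.5215010304162), np.float64(244.72001991828466)) [0.55286344 0.20386796 0.27028013]
```

View pics/w1.png

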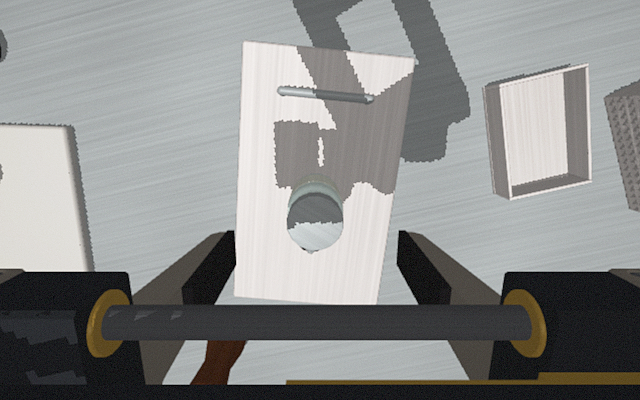

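The wrist view shows the jar top centred at about (315,221). The prediction was (312,222), which is about 2 mm off, and both fingers clear it. I'll descend and grip.

```bash
python3 -m creep '[{"grip":0.09,"tx":0,"ty":0.001,"tz":0.035,"wx":0,"wy":0,"wz":0},{"grip":0.09,"tx":0,"ty":0.001,"tz":0.07,"wx":0,"wy":0,"wz":0},{"grip":0.09,"tx":0,"ty":0.001,"tz":0.1,"wx":0,"wy":0,"wz":0},{"grip":0.09,"tx":0,"ty":0.001,"tz":0.113,"wx":0,"wy":0,"wz":0},{"grip":0.09,"tx":0,"ty":0.001,"tz":0.113,"wx":0,"wy":0,"wz":0},{"grip":0.04,"tx":0,"ty":0.001,"tz":0.113,"wx":0,"wy":0,"wz":0},{"grip":0.04,"tx":0,"ty":0.001,"tz":0.113,"wx":0,"wy":0,"wz":0},{"grip":0.04,"tx":0,"ty":0.001,"tz":0.113,"wx":0,"wy":0,"wz":0},{"grip":0.04,"tx":0,"ty":0.001,"tz":0.113,"wx":0,"wy":0,"wz":0},{"grip":0.04,"tx":0,"ty":0.001,"tz":0.113,"wx":0,"wy":0,"wz":0},{"grip":0.04,"tx":0,"ty":0.001,"tz":0.113,"wx":0,"wy":0,"wz":0}]'
```

```text
t: 2.57
tool_pos: [0.5537, 0.205, 0.1586]
orientation: [0.0, 0.113, 0.994, 0.0]
ft_force: [0.1, -2.7, 1.7]
finger_gap: 0.0522
finger_force: 1.2
```

```bash
python3 -m creep '[{"grip":0.03,"tx":0,"ty":0,"tz":0,"wx":0,"wy":0,"wz":0},{"grip":0.03,"tx":0,"ty":0,"tz":0,"wx":0,"wy":0,"wz":0},{"grip":0.03,"tx":0,"ty":0,"tz":0,"wx":0,"wy":0,"wz":0}]'
```

```text
t: 2.82
tool_pos: [0.5537, 0.2047, 0.1583]
orientation: [0.0, 0.113, 0.994, -0.0]
ft_force: [-0.7, -3.5, 5.2]
finger_gap: 0.0471
finger_force: 29.9
```

```bash
python3 -m creep '[{"grip":0.03,"tx":0,"ty":0,"tz":-0.02,"wx":0,"wy":0,"wz":0},{"grip":0.03,"tx":0,"ty":0,"tz":-0.05,"wx":0,"wy":0,"wz":0},{"grip":0.03,"tx":-0.003,"ty":-0.01,"tz":-0.065,"wx":0,"wy":0,"wz":0},{"grip":0.03,"tx":-0.01,"ty":-0.03,"tz":-0.07,"wx":0,"wy":0,"wz":0},{"grip":0.03,"tx":-0.019,"ty":-0.06,"tz":-0.07,"wx":0,"wy":0,"wz":0},{"grip":0.03,"tx":-0.028,"ty":-0.09,"tz":-0.07,"wx":0,"wy":0,"wz":0},{"grip":0.03,"tx":-0.037,"ty":-0.12,"tz":-0.07,"wx":0,"wy":0,"wz":0},{"grip":0.03,"tx":-0.046,"ty":-0.15,"tz":-0.07,"wx":0,"wy":0,"wz":0},{"grip":0.03,"tx":-0.055,"ty":-0.18,"tz":-0.07,"wx":0,"wy":0,"wz":0},{"grip":0.03,"tx":-0.064,"ty":-0.21,"tz":-0.07,"wx":0,"wy":0,"wz":0},{"grip":0.03,"tx":-0.073,"ty":-0.24,"tz":-0.07,"wx":0,"wy":0,"wz":0},{"grip":0.03,"tx":-0.082,"ty":-0.27,"tz":-0.07,"wx":0,"wy":0,"wz":0}]' && python3 -m creep '[{"grip":0.03,"tx":-0.009,"ty":-0.03,"tz":0,"wx":0,"wy":0,"wz":0},{"grip":0.03,"tx":-0.018,"ty":-0.06,"tz":0,"wx":0,"wy":0,"wz":0},{"grip":0.03,"tx":-0.027,"ty":-0.09,"tz":0,"wx":0,"wy":0,"wz":0},{"grip":0.03,"tx":-0.036,"ty":-0.12,"tz":0,"wx":0,"wy":0,"wz":0},{"grip":0.03,"tx":-0.043,"ty":-0.14,"tz":0,"wx":0,"wy":0,"wz":0},{"grip":0.03,"tx":-0.047,"ty":-0.15,"tz":0,"wx":0,"wy":0,"wz":0},{"grip":0.03,"tx":-0.047,"ty":-0.15,"tz":0,"wx":0,"wy":0,"wz":0},{"grip":0.03,"tx":-0.047,"ty":-0.15,"tz":0,"wx":0,"wy":0,"wz":0},{"grip":0.03,"tx":-0.047,"ty":-0.15,"tz":0,"wx":0,"wy":0,"wz":0},{"grip":0.03,"tx":-0.047,"ty":-0.15,"tz":0,"wx":0,"wy":0,"wz":0}]'
```

```text
t: 3.82
tool_pos: [0.5722, -0.0779, 0.2273]
orientation: [-0.0, 0.113, 0.994, 0.0]
ft_force: [0.6, -0.4, -2.0]
finger_gap: 0.0473
finger_force: 29.8
t: 4.65
tool_pos: [0.5846, -0.2317, 0.2278]
orientation: [-0.0, 0.113, 0.994, 0.0]
ft_force: [0.7, 0.5, -2.4]
finger_gap: 0.0471
finger_force: 29.8
```

```bash
python3 -m creep '[{"grip":0.03,"tx":0,"ty":0,"tz":0.03,"wx":0,"wy":0,"wz":0},{"grip":0.03,"tx":0,"ty":0,"tz":0.06,"wx":0,"wy":0,"wz":0},{"grip":0.03,"tx":0,"ty":0,"tz":0.09,"wx":0,"wy":0,"wz":0},{"grip":0.03,"tx":0,"ty":0,"tz":0.12,"wx":0,"wy":0,"wz":0},{"grip":0.03,"tx":0,"ty":0,"tz":0.14,"wx":0,"wy":0,"wz":0},{"grip":0.03,"tx":0,"ty":0,"tz":0.15,"wx":0,"wy":0,"wz":0},{"grip":0.03,"tx":0,"ty":0,"tz":0.155,"wx":0,"wy":0,"wz":0},{"grip":0.03,"tx":0,"ty":0,"tz":0.157,"wx":0,"wy":0,"wz":0},{"grip":0.03,"tx":0,"ty":0,"tz":0.157,"wx":0,"wy":0,"wz":0},{"grip":0.03,"tx":0,"ty":0,"tz":0.157,"wx":0,"wy":0,"wz":0},{"grip":0.03,"tx":0,"ty":0,"tz":0.157,"wx":0,"wy":0,"wz":0}]'
```

```text
t: 5.57
tool_pos: [0.5856, -0.2336, 0.0723]
orientation: [0.001, 0.113, 0.994, -0.0]
ft_force: [-0.2, 0.1, -2.0]
finger_gap: 0.047
finger_force: 29.8
```

```bash
python3 -m creep '[{"grip":0.03,"tx":0,"ty":0,"tz":0.001,"wx":0,"wy":0,"wz":0},{"grip":0.03,"tx":0,"ty":0,"tz":0.002,"wx":0,"wy":0,"wz":0},{"grip":0.03,"tx":0,"ty":0,"tz":0.002,"wx":0,"wy":0,"wz":0}]'
```

```text
t: 5.82
tool_pos: [0.5847, -0.2334, 0.0691]
orientation: [0.0, 0.113, 0.994, -0.0]
ft_force: [1.0, 0.2, -2.2]
finger_gap: 0.047
finger_force: 29.8
```

```bash
python3 -m creep '[{"grip":0.03,"tx":0,"ty":0,"tz":0.001,"wx":0,"wy":0,"wz":0},{"grip":0.03,"tx":0,"ty":0,"tz":0.0015,"wx":0,"wy":0,"wz":0},{"grip":0.03,"tx":0,"ty":0,"tz":0.0015,"wx":0,"wy":0,"wz":0}]'
```

```text
t: 6.07
tool_pos: [0.5854, -0.2336, 0.0683]
orientation: [0.001, 0.113, 0.994, -0.0]
ft_force: [-2.2, 0.6, 6.4]
finger_gap: 0.0472
finger_force: 29.9
```

```bash
python3 -m creep '[{"grip":0.09,"tx":0,"ty":0,"tz":0,"wx":0,"wy":0,"wz":0},{"grip":0.09,"tx":0,"ty":0,"tz":0,"wx":0,"wy":0,"wz":0},{"grip":0.09,"tx":0,"ty":0,"tz":0,"wx":0,"wy":0,"wz":0},{"grip":0.09,"tx":0,"ty":0,"tz":0,"wx":0,"wy":0,"wz":0},{"grip":0.09,"tx":0,"ty":0,"tz":-0.03,"wx":0,"wy":0,"wz":0},{"grip":0.09,"tx":0,"ty":0,"tz":-0.07,"wx":0,"wy":0,"wz":0},{"grip":0.09,"tx":0,"ty":0,"tz":-0.11,"wx":0,"wy":0,"wz":0},{"grip":0.09,"tx":0.035,"ty":-0.003,"tz":-0.11,"wx":0,"wy":0,"wz":0},{"grip":0.09,"tx":0.07,"ty":-0.006,"tz":-0.11,"wx":0,"wy":0,"wz":0},{"grip":0.09,"tx":0.105,"ty":-0.008,"tz":-0.11,"wx":0,"wy":0,"wz":0},{"grip":0.09,"tx":0.133,"ty":-0.01,"tz":-0.11,"wx":0,"wy":0,"wz":0},{"grip":0.09,"tx":0.133,"ty":-0.01,"tz":-0.11,"wx":0,"wy":0,"wz":0}]'&& python3 -m creep '[{"grip":0.09,"tx":0,"ty":0,"tz":0,"wx":0,"wy":0,"wz":0},{"grip":0.09,"tx":0,"ty":0,"tz":0,"wx":0,"wy":0,"wz":0}]'
python3 - <<'E'
from h import *
c=imaging.camera("wrist"); np.save("w2.npy",c,allow_pickle=True); s=imaging.camera("scene")
a=cv2.resize(s["img"][130:290,170:450],None,fx=1.2,fy=1.2); b=cv2.resize(c["img"],None,fx=.6,fy=.6)
im=np.zeros((560,640,3),np.uint8); im[:400]=c["img"]
cr=cv2.resize(s["img"][170:270,170:330],(256,160)); im[400:560,:256]=cr
cv2.imwrite("pics/w2.png",im)
print(proj(c,[.4535,-.2136,.073]),ctrl.get_obs()["tool_pos"],-np.array(c["R"]).T@c["t"])
E
```

```text
t: 7.07
tool_pos: [0.4475, -0.2116, 0.1768]
orientation: [-0.002, 0.113, 0.994, 0.001]
ft_force: [0.6, -1.4, 0.6]
finger_gap: 0.0902
finger_force: 0.0
t: 7.23
tool_pos: [0.4539, -0.2135, 0.1778]
orientation: [0.001, 0.113, 0.994, -0.0]
ft_force: [0.0, -0.7, 1.1]
finger_gap: 0.0901
finger_force: 0.0
(np.float64(315.89732980720913), np.float64(203.97038515919317)) [ 0.45418606 -0.21345202  0.17752465] [ 0.38500424 -0.19748312  0.3395829 ]
```

View pics/w2.png

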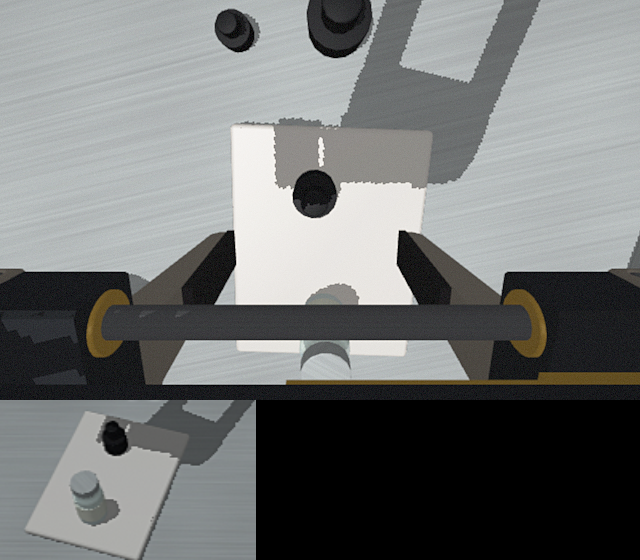

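The jar stands upright on the board. In the wrist view the cap's outline is centred at about (315,194). I'll refine that by ray casting.

Run:
```python
from h import *
c=np.load("w2.npy",allow_pickle=True).item(); g=cv2.cvtColor(c["img"],cv2.COLOR_BGR2GRAY)
m=cv2.inRange(g[160:225,280:350],0,70); k=max(cv2.findContours(m,0,1)[0],key=cv2.contourArea)+[280,160]
(u,v),r=cv2.minEnclosingCircle(k); print(u,v,r, cv2.boundingRect(k))
for z in(.02,.047):
  p=ray(c,u,v,z); print(z,p, r/c["fx"]*(.3396-z)*2)
for z in(.015,.047,.073): print(proj(c,[.4535,-.2136,z]))
x,y,w,h=cv2.boundingRect(k); print("knob far/near edge cols",ray(c,x,200,.047),ray(c,x+w,200,.047))
d=c["img"][165:222,285:345].astype(float); cv2.imwrite("pics/k.png",cv2.resize(np.clip(d*2.5,0,255).astype(np.uint8),None,fx=7,fy=7))
```

```text
314.0 193.425537109375 23.764690399169922 (293, 170, 44, 48)
0.02 [ 0.45605308 -0.21620544  0.02      ] 0.04639002571899427
0.047 [ 0.45005051 -0.21462369  0.047     ] 0.04247096847740214
(np.float64(315.9693687557725), np.float64(189.36524145946024))
(np.float64(315.93294912038994), np.float64(196.74894178909767))
(np.float64(315.89732980720913), np.float64(203.97038515919317))
knob far/near edge cols [ 0.45176695 -0.2348816   0.047     ] [ 0.46085015 -0.19537822  0.047     ]
```

View pics/k.png

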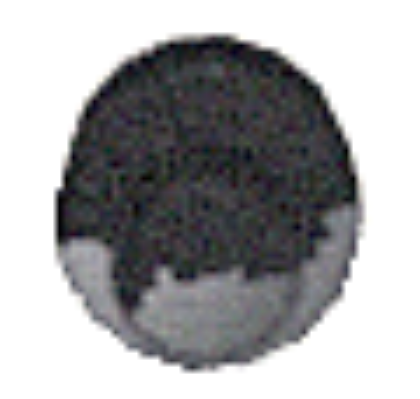

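The enlarged crop shows the bell centred at about (315,195), with the knob's lit edge inside it. That is within 1.5 mm of the first estimate, so I'll grasp the knob with the fingertips just above the shoulder.

```bash
python3 -m creep '[{"grip":0.06,"tx":0.001,"ty":0,"tz":0.035,"wx":0,"wy":0,"wz":0},{"grip":0.06,"tx":0.0015,"ty":-0.001,"tz":0.07,"wx":0,"wy":0,"wz":0},{"grip":0.06,"tx":0.0015,"ty":-0.001,"tz":0.1,"wx":0,"wy":0,"wz":0},{"grip":0.06,"tx":0.0015,"ty":-0.001,"tz":0.115,"wx":0,"wy":0,"wz":0},{"grip":0.06,"tx":0.0015,"ty":-0.001,"tz":0.12,"wx":0,"wy":0,"wz":0},{"grip":0.06,"tx":0.0015,"ty":-0.001,"tz":0.12,"wx":0,"wy":0,"wz":0},{"grip":0.06,"tx":0.0015,"ty":-0.001,"tz":0.12,"wx":0,"wy":0,"wz":0},{"grip":0.06,"tx":0.0015,"ty":-0.001,"tz":0.12,"wx":0,"wy":0,"wz":0}]'
```

```text
t: 8.0
tool_pos: [0.4524, -0.2142, 0.0584]
orientation: [0.001, 0.113, 0.994, -0.0]
ft_force: [0.4, -0.1, 0.0]
finger_gap: 0.0602
finger_force: 0.0
```

```bash
python3 -m creep '[{"grip":0.04,"tx":0,"ty":0,"tz":0.002,"wx":0,"wy":0,"wz":0},{"grip":0.01,"tx":0,"ty":0,"tz":0.002,"wx":0,"wy":0,"wz":0},{"grip":0.01,"tx":0,"ty":0,"tz":0.002,"wx":0,"wy":0,"wz":0},{"grip":0.01,"tx":0,"ty":0,"tz":0.002,"wx":0,"wy":0,"wz":0},{"grip":0.01,"tx":0,"ty":0,"tz":0.002,"wx":0,"wy":0,"wz":0},{"grip":0.01,"tx":0,"ty":0,"tz":0.002,"wx":0,"wy":0,"wz":0},{"grip":0.01,"tx":0,"ty":0,"tz":0.002,"wx":0,"wy":0,"wz":0},{"grip":0.01,"tx":0,"ty":0,"tz":0.002,"wx":0,"wy":0,"wz":0},{"grip":0.01,"tx":0,"ty":0,"tz":0.002,"wx":0,"wy":0,"wz":0},{"grip":0.01,"tx":0,"ty":0,"tz":0.002,"wx":0,"wy":0,"wz":0}]'
```

```text
t: 8.83
tool_pos: [0.4513, -0.2138, 0.0555]
orientation: [0.0, 0.113, 0.994, -0.0]
ft_force: [-0.7, 0.0, 3.6]
finger_gap: 0.0231
finger_force: 30.0
```

Run:
```python
from h import *
o=[]
for n,(U,V) in(("top",(260,187)),("scene",(394.8,226))):
    c=imaging.camera(n); np.save(n+"1.npy",c,allow_pickle=True)
    u,v=map(round,proj(c,[.5995,.1875,.114])); print(n,proj(c,[.5995,.1875,.114]))
    a=c["img"][v-16:v+16,u-16:u+16]; o.append(cv2.resize(a,(384,384),interpolation=cv2.INTER_CUBIC))
    g=cv2.cvtColor(a,cv2.COLOR_BGR2GRAY); m=cv2.inRange(g,0,75); 
    k=max(cv2.findContours(m,0,1)[0],key=cv2.contourArea); (x,y),r=cv2.minEnclosingCircle(k); bb=cv2.boundingRect(k)
    print(bb,(x+u-16,y+v-16,r),"bbox ctr ray",ray(c,bb[0]+bb[2]/2-.5+u-16,bb[1]+bb[3]/2-.5+v-16,.11))
cv2.imwrite("pics/st.png",np.hstack(o))
```

```text
top (np.float64(259.6695435488166), np.float64(186.2369322489182))
(11, 12, 10, 10) (259.5, 186.5, 5.147915363311768) bbox ctr ray [0.5993388  0.18853882 0.11      ]
scene (np.float64(393.9096846165338), np.float64(224.540254734734))
(9, 13, 14, 11) (393.55882358551025, 225.55882263183594, 6.6005353927612305) bbox ctr ray [0.60410201 0.18661999 0.11      ]
```

View pics/st.png

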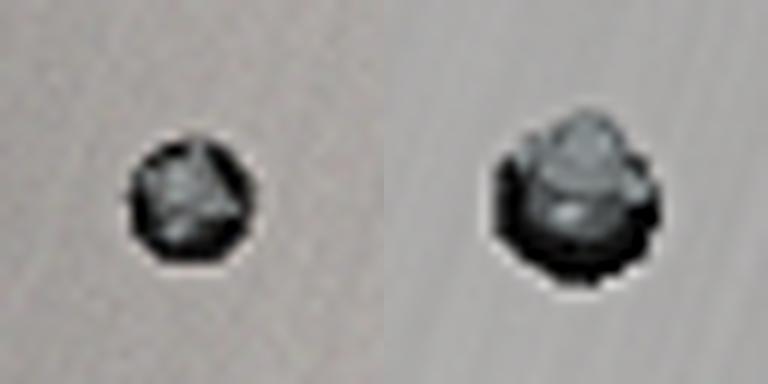

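The dark seal ring is centred at about (259.5,186.5) in the top view and (393.5,225.5) in the scene view, with the stud inside it. That puts the stud at about (0.5993, 0.1877). I'll lift the cap and carry it over.

```bash
python3 -m creep '[{"grip":0.01,"tx":0,"ty":0,"tz":-0.02,"wx":0,"wy":0,"wz":0},{"grip":0.01,"tx":0,"ty":0,"tz":-0.06,"wx":0,"wy":0,"wz":0},{"grip":0.01,"tx":0,"ty":0,"tz":-0.1,"wx":0,"wy":0,"wz":0},{"grip":0.01,"tx":0,"ty":0.005,"tz":-0.135,"wx":0,"wy":0,"wz":0},{"grip":0.01,"tx":-0.004,"ty":0.03,"tz":-0.15,"wx":0,"wy":0,"wz":0},{"grip":0.01,"tx":-0.008,"ty":0.065,"tz":-0.15,"wx":0,"wy":0,"wz":0},{"grip":0.01,"tx":-0.013,"ty":0.1,"tz":-0.15,"wx":0,"wy":0,"wz":0},{"grip":0.01,"tx":-0.017,"ty":0.135,"tz":-0.15,"wx":0,"wy":0,"wz":0},{"grip":0.01,"tx":-0.021,"ty":0.17,"tz":-0.15,"wx":0,"wy":0,"wz":0},{"grip":0.01,"tx":-0.026,"ty":0.205,"tz":-0.15,"wx":0,"wy":0,"wz":0},{"grip":0.01,"tx":-0.03,"ty":0.24,"tz":-0.15,"wx":0,"wy":0,"wz":0},{"grip":0.01,"tx":-0.035,"ty":0.275,"tz":-0.15,"wx":0,"wy":0,"wz":0}]' && python3 -m creep '[{"grip":0.01,"tx":-0.004,"ty":0.035,"tz":0,"wx":0,"wy":0,"wz":0},{"grip":0.01,"tx":-0.009,"ty":0.07,"tz":0,"wx":0,"wy":0,"wz":0},{"grip":0.01,"tx":-0.013,"ty":0.1,"tz":0,"wx":0,"wy":0,"wz":0},{"grip":0.01,"tx":-0.016,"ty":0.13,"tz":0,"wx":0,"wy":0,"wz":0},{"grip":0.01,"tx":-0.018,"ty":0.149,"tz":0,"wx":0,"wy":0,"wz":0},{"grip":0.01,"tx":-0.018,"ty":0.149,"tz":0,"wx":0,"wy":0,"wz":0},{"grip":0.01,"tx":-0.018,"ty":0.149,"tz":0,"wx":0,"wy":0,"wz":0},{"grip":0.01,"tx":-0.018,"ty":0.149,"tz":0,"wx":0,"wy":0,"wz":0},{"grip":0.01,"tx":-0.018,"ty":0.149,"tz":0,"wx":0,"wy":0,"wz":0},{"grip":0.01,"tx":-0.018,"ty":0.149,"tz":0,"wx":0,"wy":0,"wz":0}]'
python3 - <<'E'
from h import *
c=imaging.camera("scene"); np.save("s3.npy",c,allow_pickle=True); w=imaging.camera("wrist"); np.save("w3.npy",w,allow_pickle=True)
s=ctrl.get_obs(); print(s["tool_pos"],tool(np.array([.5985,.1877,.205])-s["tool_pos"]))
a=cv2.resize(c["img"][160:250,350:440],(400,400),interpolation=cv2.INTER_CUBIC)
b=w["img"][100:300,220:420]; cv2.imwrite("pics/s3.png",np.hstack([a,cv2.resize(b,(400,400))]))
p=np.array(s["tool_pos"]); z=p[2]-.0405
print("mouth z",z,"cap bell proj",proj(c,[p[0],p[1],z]),proj(c,[p[0],p[1],z+.032]),"stud foot",proj(c,[.5993,.1877,.114]))
E
```

```text
t: 9.93
tool_pos: [0.547, 0.0482, 0.205]
orientation: [-0.0, 0.113, 0.994, -0.0]
ft_force: [1.1, -1.0, -0.1]
finger_gap: 0.0235
finger_force: 30.0
t: 10.77
tool_pos: [0.5978, 0.1864, 0.2054]
orientation: [-0.0, 0.114, 0.994, -0.0]
ft_force: [0.2, 0.3, -0.5]
finger_gap: 0.0233
finger_force: 30.0
[0.59803766 0.18662291 0.20549403] [-0.00020705  0.00115369  0.00049405]
mouth z 0.16499403283233394 cap bell proj (np.float64(395.7881690496504), np.float64(212.28772682036444)) (np.float64(397.2981054235249), np.float64(204.49165840625778)) stud foot (np.float64(393.98599293313913), np.float64(224.47269595050676))
```

View pics/s3.png

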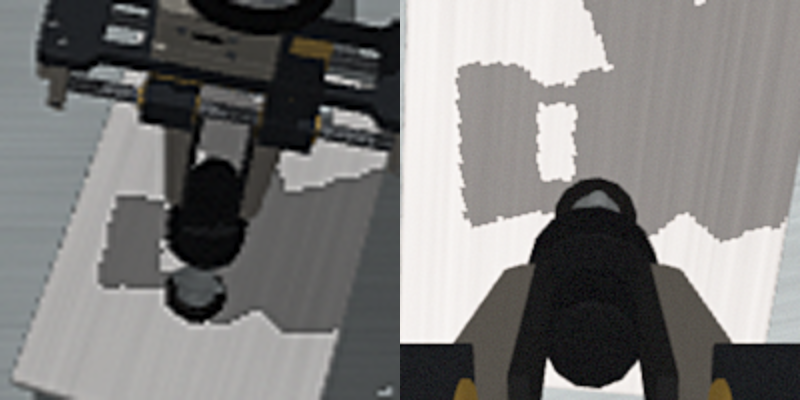

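Both crops show the cap upright in the fingers, with the seal ring below it. In the wrist image the ring is centred at u≈318 with its top edge at v≈189, and the bell at u≈316. I'll compare these with projections.

Run:
```python
from h import *
w=np.load("w3.npy",allow_pickle=True).item(); c=np.load("s3.npy",allow_pickle=True).item()
P=np.array([.5980,.1866]); st=np.array([.5993,.1877])
def rim(cam,xy,z,r):
    t=np.linspace(0,6.283,60); q=np.array([proj(cam,[xy[0]+r*np.cos(a),xy[1]+r*np.sin(a),z]) for a in t]); return q[:,0].min().round(1),q[:,0].max().round(1),q[:,1].min().round(1),q[:,1].max().round(1)
print("seal pred wrist",rim(w,st,.114,.017),"base",rim(w,st,.105,.017)); print("bell wrist pred mouth",rim(w,P,.165,.021),"top",rim(w,P,.197,.021))
print("bell scene pred mouth",rim(c,P,.165,.021),"seal",rim(c,st,.105,.017))
gw=cv2.cvtColor(w["img"],6); 
for v in(200,206): print("w row",v,np.flatnonzero(gw[v,280:360]<70)[[0,-1]]+280)
print("w row bell",[(v,(np.flatnonzero(gw[v,270:365]<50)[[0,-1]]+270).tolist()) for v in(216,222,228)]); print("seal top",np.flatnonzero(gw[150:230,318]<70)[0]+150)
gs=cv2.cvtColor(c["img"],6)
print([(v,(np.flatnonzero(gs[v,380:412]<40)[[0,-1]]+380).tolist()) for v in range(205,234,2) if (gs[v,380:412]<40).any()])
```

```text
seal pred wrist (np.float64(296.7), np.float64(339.1), np.float64(189.4), np.float64(230.1)) base (np.float64(297.4), np.float64(338.3), np.float64(187.0), np.float64(226.6))
bell wrist pred mouth (np.float64(284.0), np.float64(348.4), np.float64(198.5), np.float64(259.6)) top (np.float64(278.5), np.float64(353.9), np.float64(212.6), np.float64(282.9))
bell scene pred mouth (np.float64(386.9), np.float64(404.7), np.float64(205.1), np.float64(219.6)) seal (np.float64(386.7), np.float64(400.5), np.float64(220.7), np.float64(232.3))
w row 200 [300 335]
w row 206 [298 337]
w row bell [(216, [291, 341]), (222, [287, 344]), (228, [285, 347])]
seal top 189
[(205, [391, 403]), (207, [388, 403]), (209, [388, 404]), (211, [388, 404]), (213, [387, 404]), (215, [388, 403]), (217, [390, 402]), (219, [393, 400]), (223, [388, 399]), (225, [388, 389]), (227, [388, 400]), (229, [389, 399]), (231, [392, 396])]
```

Predictions and images agree. The cap sits about 3 mm toward +x in the grip, so I'll shift by about 1.5 mm and lower it onto the stud's taper.

```bash
python3 -m creep '[{"grip":0.01,"tx":0.0015,"ty":0.0008,"tz":0.01,"wx":0,"wy":0,"wz":0},{"grip":0.01,"tx":0.0015,"ty":0.0008,"tz":0.02,"wx":0,"wy":0,"wz":0},{"grip":0.01,"tx":0.0015,"ty":0.0008,"tz":0.028,"wx":0,"wy":0,"wz":0},{"grip":0.01,"tx":0.0015,"ty":0.0008,"tz":0.033,"wx":0,"wy":0,"wz":0},{"grip":0.01,"tx":0.0015,"ty":0.0008,"tz":0.036,"wx":0,"wy":0,"wz":0},{"grip":0.01,"tx":0.0015,"ty":0.0008,"tz":0.037,"wx":0,"wy":0,"wz":0},{"grip":0.01,"tx":0.0015,"ty":0.0008,"tz":0.037,"wx":0,"wy":0,"wz":0}]'; python3 -c "
from h import *
s=ctrl.get_obs();print(s['tool_pos'],s['ft_force'],s['moment'])"
```

```text
t: 11.45
tool_pos: [0.5968, 0.1886, 0.168]
orientation: [-0.0, 0.113, 0.994, -0.0]
ft_force: [-0.1, -0.2, 0.3]
finger_gap: 0.023
finger_force: 30.0
[0.59677451 0.18859379 0.16795211] [-0.14904747 -0.22823319  0.3041701 ] [-0.05980742  0.05588414  0.03334537]
```

```bash
python3 -m creep '[{"grip":0.01,"tx":0,"ty":0,"tz":0.002,"wx":0,"wy":0,"wz":0},{"grip":0.01,"tx":0,"ty":0,"tz":0.004,"wx":0,"wy":0,"wz":0},{"grip":0.01,"tx":0,"ty":0,"tz":0.005,"wx":0,"wy":0,"wz":0},{"grip":0.01,"tx":0,"ty":0,"tz":0.005,"wx":0,"wy":0,"wz":0}]'
```

```text
t: 11.78
tool_pos: [0.5977, 0.1884, 0.1645]
orientation: [0.001, 0.113, 0.994, 0.0]
ft_force: [-0.2, -2.4, 5.4]
finger_gap: 0.0229
finger_force: 30.2
```

```bash
python3 -m creep '[{"grip":0.01,"tx":0,"ty":0,"tz":0.002,"wx":0,"wy":0,"wz":0},{"grip":0.01,"tx":0,"ty":0,"tz":0.004,"wx":0,"wy":0,"wz":0},{"grip":0.01,"tx":0,"ty":0,"tz":0.006,"wx":0,"wy":0,"wz":0},{"grip":0.01,"tx":0,"ty":0,"tz":0.006,"wx":0,"wy":0,"wz":0}]'
```

```text
t: 12.12
tool_pos: [0.5971, 0.1885, 0.1574]
orientation: [0.0, 0.113, 0.994, 0.0]
ft_force: [0.8, 0.1, -3.2]
finger_gap: 0.0232
finger_force: 30.0
```

```bash
python3 -m creep '[{"grip":0.01,"tx":0,"ty":0,"tz":0.002,"wx":0,"wy":0,"wz":0},{"grip":0.01,"tx":0,"ty":0,"tz":0.004,"wx":0,"wy":0,"wz":0},{"grip":0.01,"tx":0,"ty":0,"tz":0.006,"wx":0,"wy":0,"wz":0},{"grip":0.01,"tx":0,"ty":0,"tz":0.007,"wx":0,"wy":0,"wz":0},{"grip":0.01,"tx":0,"ty":0,"tz":0.007,"wx":0,"wy":0,"wz":0},{"grip":0.01,"tx":0,"ty":0,"tz":0.007,"wx":0,"wy":0,"wz":0}]'
```

```text
t: 12.62
tool_pos: [0.597, 0.1886, 0.1507]
orientation: [0.0, 0.113, 0.994, 0.0]
ft_force: [-1.3, -1.3, 6.3]
finger_gap: 0.0234
finger_force: 30.1
```

```bash
python3 -m creep '[{"grip":0.01,"tx":0,"ty":0,"tz":0.001,"wx":0,"wy":0,"wz":0},{"grip":0.01,"tx":0,"ty":0,"tz":0.002,"wx":0,"wy":0,"wz":0},{"grip":0.01,"tx":0,"ty":0,"tz":0.0025,"wx":0,"wy":0,"wz":0},{"grip":0.01,"tx":0,"ty":0,"tz":0.0025,"wx":0,"wy":0,"wz":0},{"grip":0.01,"tx":0,"ty":0,"tz":0.0025,"wx":0,"wy":0,"wz":0},{"grip":0.01,"tx":0,"ty":0,"tz":0.0025,"wx":0,"wy":0,"wz":0},{"grip":0.01,"tx":0,"ty":0,"tz":0.0025,"wx":0,"wy":0,"wz":0}]'
python3 - <<'E'
from h import *
c=imaging.camera("scene"); cv2.imwrite("pics/f.png",cv2.resize(c["img"][160:260,180:440],(780,300),interpolation=cv2.INTER_CUBIC))
s=ctrl.get_obs(); print(s["tool_pos"],s["ft_force"],s["finger_force"])
E
```

```text
t: 13.2
tool_pos: [0.5971, 0.1886, 0.1487]
orientation: [0.0, 0.113, 0.994, 0.0]
ft_force: [-1.9, -1.7, 7.4]
finger_gap: 0.0234
finger_force: 30.5
[0.59706339 0.18863614 0.14862844] [-1.92915447 -1.40092756  8.10455789] 30.452346741221845
```

View pics/f.png

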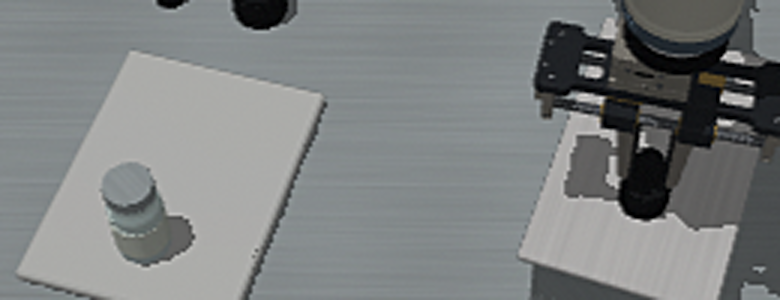

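The final view shows the jar upright on the board and the cap down on the lid with the fingers on it. The push is about 8 N and the mouth is about 3 mm above the lid, so the seal is almost bottomed. Handing in.

```bash
python3 -c "
from h import *
print(order.finish_job())"
```

```text
the job is handed in; nothing more can be done
None
```

I handed in the job with the jar upright on the board and the cap clicked onto the stud, still held at about 8 N with the seal squeezed almost fully; the tray, bowl and mill were never approached, and no verdict came back.

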